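Swap the clay bowls and tip the grinding balls into the next one

ROBOT

A 6-joint arm with a two-finger parallel gripper is mounted at the origin on the work surface. World frame = base frame: x ahead of the robot, y to its left, z up, the work surface at z = 0. Lengths are in mm, angles in rad, forces in N, time in s.
With the tool pointing down it reaches from about 250 to 800 mm from the base axis. Payload 3.9 kg.
Tool frame: the origin (TCP) lies midway between the tips of the shut fingers; the grasp point (between the pads) lies 19 mm behind it; z points along the fingers, y is the line along which they close (so a half turn about z gives the same grasp; the last joint's range is limited). The gripper opens to 85 mm and grips with 20 to 120 N. Pads are 22 mm wide; open, the fingers measure 114 mm over their backs; the gripper's body (76 mm by 85 mm) begins 54 mm behind the grasp point. The pads swing forward as they close: fully open they stand 13 mm farther back than shut.
Start: joints at [-1.308, 0.26, -0.138, 1.173, 0, 1.571], TCP at [136.383, -506.966, 231.304] pointing down, gripper open.
Joint ranges: [-2.78, 2.78], [-0.83, 1.72], [-1.28, 1.37], [-1.9, 2.12], [-1.57, 1.48], [-3.14, 3.14]. Speed limits (rad/s): [2.57, 2.57, 3.14, 3.14, 3.14, 3.14].

INTERFACE

Orientations are given as a unit quaternion [x, y, z, w].
In Python, from cell import sensors, camera, bot gives the robot as it stands.
- The arm moves only by the tool drive_tool, never from a script. Its argument "deltas" is a list that holds one entry, the list of rows, each a list of 6 numbers: the shift along the tool's x, y, z normalised to -1 to 1, where 1 is 30 cm, then the turn, a rotation vector about the tool's x, y, z normalised to -1 to 1, where 1 is 30 degrees. In form: [[[x, y, z, ax, ay, az], ...]]. A call has 1 to 12 rows; each row is the pose to reach, as a shift and turn from the pose commanded when the call began, along the tool's axes at that moment; what a row does not reach only later rows make up. A row lasts 1/12 s, in which the tool goes at most 41.7 mm and 7.16 degrees, less where a joint would pass 70% of its speed; a pose out of reach is approached as far as the arm can. A call with a number of a shift or a turn outside -1 to 1 is refused whole. A call with a gripper value outside its range is refused whole. "jaw" is the opening, from -1 (shut) to 1 (fully open), set as the call begins (left out, the last holds). The fingers move at their own pace and stop on an object; the grip force is fixed at half the most. Time passes only in rows, so rows that repeat a pose let the fingers close. It gives the time, the measured TCP pose, the force, the opening and the grip force at its end, in the units of the state.
- sensors.observe(): the state, without advancing time (a new reading comes with each control period).
- camera(name): name is "side" or "top" or "wrist"; returns a dict with "image" (384x512x3 uint8, red, green, blue), "z_map" (384x512 float32, mm along the optical axis (not along the pixel's ray), 0 where there is no reading), "fx", "fy", "cx", "cy" (pixels), "cam_to_world" (4x4, takes a point from camera to world coordinates); the wrist camera has in their place "mount" (4x4, takes a point from camera to tool coordinates, whose origin is the TCP and whose axes are the flange's). Camera axes: x right, y up, looking along -z (the intrinsics and any distortion apply to the point x, -y, -z); pixel columns grow to the right and rows downward; lengths in mm; the calibration is good to about 2 mm. The wrist camera is an equidistant fisheye: a pixel r from the principal point sees the ray r / f radians off the axis. A picture is of the moment at which its call begins: read the wrist's pose just before it.
- bot.sign_off(): hands the job in; it is judged then, once.
The state is a dict: "clock": time; "qpos": joint angles; "joint_velocities": joint speeds; "tau": joint torques, N m; "ee_pos": TCP position; "tool_rot": TCP orientation; "ft_force": force on the tool from outside, world axes, zero at the start; "ft_torque": the same for the moment, N m; "finger_gap": finger opening in mm; "grip_force": force on a finger pad.
Only numpy, scipy, OpenCV 4.12 (cv2) and the standard library are available. Lean on these libraries where they do the work, as an engineer would, in place of code of your own. Each camera call takes 0.05 s, during which the arm holds its last target. There are 200 camera calls.

TASK

Two unfired clay bowls stand on dark round marks, one at the pouring end of the tipping trough and one waiting: swap them, so that each stands centred on the mark where the other was. They are fragile, so slide them gently along the table: never lift, tip or pinch them. Then push the trough's red bar over to tip the trough right to its stop, so that both white balls roll into the bowl now standing there, and swing the trough back fully level; leave everything else on the table where it is.

Things in the scene. Friction and masses are not known exactly. Their poses are not given: they have to be found in the camera images.
- red_bowl: open round bowl of red-brown clay, 120 mm across the rim and 60 mm high, sides nearly upright (86 mm across the foot, 108 mm at 20 mm height), wall 5 mm, floor 7 mm thick, about 0.35 kg; origin at the centre of its underside
- white_bowl: the same bowl in white clay; origin at the centre of its underside. Which bowl stands on which mark varies
- pour_mark (a point): centre, on the table, of the dark flat round mark (150 mm across) before the trough. Axes: the trough pours along its -x, z up. The blue stand is on the +x side, its base begins 80 mm from this point. The level trough's lip, 48 mm wide and 110 to 143 mm above the table, stops 65 mm from this point; tipped, the lip swings forward over the mark to 34 mm from it, 86 mm above the table
- waiting_mark: the other dark flat round mark, 150 mm across, no height; origin at its centre on the table surface
- trough (a joint): tilt of the trough about its level pivot axis: 0 level (stop), 0.75 rad fully tipped (stop), lip down. It stays where it is left; a push of about 4 N at the red bar moves it
- pivot (a point): middle of the trough's level pivot axis (along pour_mark's y), 60 mm above the table, 85 mm on the +x side of pour_mark. The trough (150 mm long, 48 mm wide, walls 28 mm high) lies above it, from 20 mm before it to 130 mm behind it, 100 to 143 mm above the table when level
- bar (a point): middle of the trough's red cross bar: 14 mm thick, 84 mm long, level, along pour_mark's y axis, on two thin rods of the trough. With the trough level it is 120 mm above the pivot axis (180 mm above the table) and 43 mm behind it (+x); tipping carries it 93 mm along pour_mark's -x in an arc of 127 mm radius about the pivot. The space above is free; the trough's walls are about 35 mm below it
- ball_a: white porcelain grinding ball, 32 mm diameter, origin at its centre, lying at the back of the trough
- ball_b: the second white ball, the same, in front of the first
- cup_a: small unfired light-brown clay cup with a fish tail, 76 mm wide, 105 mm long with the tail, 50 mm high; origin at the centre of its underside. A bystander
- cup_b: small unfired light-brown clay cup with a fish tail, 76 mm wide, 105 mm long with the tail, 50 mm high; origin at the centre of its underside. A bystander
- cup_c: small unfired light-brown clay cup with a fish tail, 76 mm wide, 105 mm long with the tail, 50 mm high; origin at the centre of its underside. A bystander
- jar_a: white jar with a red lid, 54 mm across, 70 mm high, on the robot's side of the trough; origin at the centre of its underside. A bystander
- jar_b: white jar with a red lid, 60 mm across, 80 mm high; origin at the centre of its underside. A bystander
- brush: brush 200 mm long lying to the left, behind the trough; origin at its middle. A bystander
There are look-alikes about, which are no part of the job. Leave any blue look-alike of the white_bowl alone.

How it is judged:
By the outcome, as a careful person would: the job done as asked, in the order asked, and still so for the second after the job is handed in, with the robot touching nothing.
It also fails if it takes over 72 s, if anything falls off the work surface, if the arm or the gripper's body presses on something with over 40 N, if the wrist force passes 120 N, or if a joint passes its speed limit or range.

## Working session

There is one attempt and no reset: what is moved stays moved. The work goes in short steps, Python scripts to look and compute and a tool call to move; the robot and the scene stay as the last step left them, time stands still between calls to the robot, and variables do not carry over. Pictures are saved under pics/ and viewed, at most 10 in all, crops included, and the job is handed in when it is done.

Besides the shell and the picture viewer there is one more tool, called after "Call:" in YAML: its name, and indented under it one key for each argument. drive_tool: Moves the arm, as the interface text tells. Its arguments: {"type":"object","properties":{"deltas":{"type":"array","items":{"type":"array","items":{"type":"array","items":{"type":"number","minimum":-1,"maximum":1}}}},"jaw":{"type":"number"}},"required":["deltas"]}

```bash
mkdir -p pics; ls; python3 - <<'E'
from cell import sensors,camera,bot
import cv2,numpy as np
print(sensors.observe())
for n in("top","side"):
    c=camera(n); cv2.imwrite(f"pics/{n}1.png",cv2.resize(c["image"][:,:,::-1],(800,600),interpolation=cv2.INTER_CUBIC)); np.savez(f"{n}1.npz",**c)
    print(c["fx"],c["cx"],c["cy"],c["cam_to_world"])
E
```

```text
pics
{'clock': 0.0, 'qpos': array([-1.30802835e+00,  2.60660613e-01, -1.39383340e-01,  1.17270879e+00,
        5.39424648e-06,  1.57078041e+00]), 'joint_velocities': array([ 0.00048682,  0.00035197,  0.00146819, -0.0019981 , -0.00014313,
        0.00019014]), 'tau': array([-1.32156343e-03, -4.05677462e+01,  2.53922474e+01,  1.86779746e-02,
        1.04791811e-04, -2.74083433e-06]), 'ee_pos': array([ 136.19300699, -506.31040658,  230.47178633]), 'tool_rot': array([ 9.91380015e-01,  1.31014153e-01, -1.25469697e-04, -9.70130600e-04]), 'ft_force': array([-0.10210949, -0.12240436,  0.99230885]), 'ft_torque': array([-0.01327318,  0.00504075,  0.04918742]), 'grip_force': 0.0, 'finger_gap': 85.1292119381769}
460.3556344193817 255.57068320663993 188.89970400440552 [[-9.15456246e-03  9.95151287e-01 -9.79291064e-02  4.27360476e+02]
 [-9.99952949e-01 -8.79627975e-03  4.08971995e-03  6.33945824e+01]
 [ 3.20847825e-03  9.79619383e-02  9.95184990e-01  1.27098157e+03]
 [ 0.00000000e+00  0.00000000e+00  0.00000000e+00  1.00000000e+00]]
351.1361395753946 254.80837103335276 189.73861793488052 [[-9.54848258e-01  2.31269104e-01 -1.86492376e-01  3.76896785e+02]
 [-2.96344618e-01 -6.96860458e-01  6.53119720e-01  7.52620172e+02]
 [ 2.10872503e-02  6.78896239e-01  7.33931349e-01  9.12973708e+02]
 [ 0.00000000e+00  0.00000000e+00  0.00000000e+00  1.00000000e+00]]
```

View pics/top1.png

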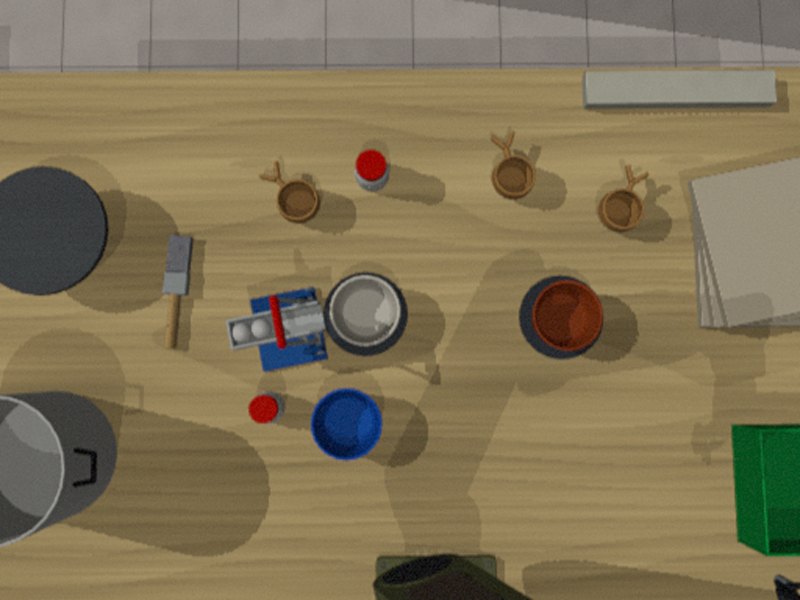

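View pics/side1.png

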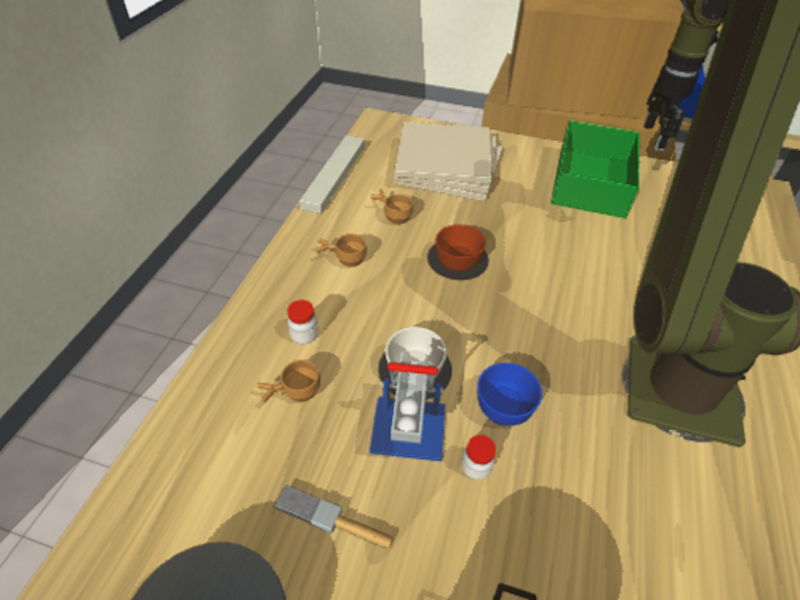

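The top view shows the white bowl at about (365,310) on the pour mark, and the red bowl at (567,315) on the waiting mark (562,317). The trough lies to the left, with its red bar at (278,320). The blue look-alike is at (347,425) and the jars are at (264,408) and (371,168). The side view agrees with this.

```bash
cat > lib.py <<'E'
import numpy as np,cv2
from scipy.optimize import least_squares
def px2w(c,uv,z):
    uv=np.atleast_2d(uv).astype(float); T=c["cam_to_world"]
    d=np.c_[(uv[:,0]-c["cx"])/c["fx"],-(uv[:,1]-c["cy"])/c["fy"],-np.ones(len(uv))]@T[:3,:3].T
    return (T[:3,3]+d*((z-T[2,3])/d[:,2])[:,None])[:,:2]
def cloud(c):
    v,u=np.mgrid[:384,:512]; z=c["z_map"]
    p=np.stack([(u-c["cx"])/c["fx"]*z,-(v-c["cy"])/c["fy"]*z,-z],-1)
    return p@c["cam_to_world"][:3,:3].T+c["cam_to_world"][:3,3]
def circ(p,r=None):
    m=p.mean(0)
    if r: return least_squares(lambda q:np.hypot(*(p-q).T)-r,m,loss="soft_l1",f_scale=2).x
    return least_squares(lambda q:np.hypot(*(p-q[:2]).T)-q[2],[*m,60],loss="soft_l1",f_scale=2).x
def rim(c,uv,z=60,rad=130):
    """rim circle from depth: points near the rim height around pixel uv"""
    P=cloud(c); w=px2w(c,uv,z)[0]
    m=(c["z_map"]>0)&(np.hypot(P[...,0]-w[0],P[...,1]-w[1])<75)&(P[...,2]>z-5)&(P[...,2]<z+6)
    return circ(P[m][:,:2]),m.sum(),np.median(P[m][:,2])
def mark(c,uv):
    w=px2w(c,uv,0)[0]; hsv=cv2.cvtColor(c["image"],cv2.COLOR_RGB2HSV)
    v,u=np.mgrid[:384,:512]; W=px2w(c,np.c_[u.ravel(),v.ravel()],0).reshape(384,512,2)
    P=cloud(c)
    m=(c["image"].max(-1)<75)&(np.abs(P[...,2])<8)&(np.hypot(*(W-w).transpose(2,0,1))<90)
    cs=[k for k in cv2.findContours(m.astype(np.uint8),cv2.RETR_EXTERNAL,cv2.CHAIN_APPROX_NONE)[0]]
    k=np.vstack(cs)[:,0]; p=px2w(c,k,0); d=np.hypot(*(p-w).T); 
    p=p[d>62]; return circ(p,74),len(p)
E
python3 - <<'E'
import numpy as np
from lib import *
c=dict(np.load("top1.npz")); s=.64
for n,u in dict(white=(365,310),red=(567,315),blue=(347,425)).items(): print(n,rim(c,np.array(u)*s))
print("pour",mark(c,np.array([367,317])*s)); print("wait",mark(c,np.array([562,317])*s))
for n,(u,z) in dict(barA=((275,298),180),barB=((282,345),180),troughBackL=((228,322),143),tBackR=((232,349),143),lipL=((318,301),143),lipR=((325,328),143),jarA=((264,408),70),jarB=((371,166),80),cupA=((298,200),50),cupB=((513,176),50),cupC=((622,209),50)).items(): print(n,px2w(c,np.array(u)*s,z)[0].round(1))
P=cloud(c); im=c["image"].astype(int)
m=(im[...,0]>130)&(im[...,1]<60)&(P[...,2]>160)&(P[...,2]<200)
p=P[m]; mu=p.mean(0); w,V=np.linalg.eigh(np.cov((p-mu)[:,:2].T)); print("bar",mu,V[:,1],m.sum())
E
```

```text
white (array([523.2767961 , 117.97659714,  56.74045592]), np.int64(268), np.float64(58.78936790550563))
red (array([ 511.99815636, -224.40518176,   56.82264662]), np.int64(266), np.float64(58.576532311034384))
blue (array([334.23091381, 149.74193121,  56.82737153]), np.int64(271), np.float64(59.19111881166759))
pour (array([520.24263902, 119.60555949]), 154)
wait (array([ 511.50050447, -227.40186451]), 171)
barA [532.  248.2]
barB [460.5 237.1]
troughBackL [498.4 327.9]
tBackR [456.1 321.1]
lipL [530.2 186.8]
lipR [487.6 175.8]
jarA [360.3 283.6]
jarB [764.7 104.5]
cupA [714.2 231.9]
cupB [ 753.5 -140.7]
cupC [ 693.7 -327.7]
bar [495.59652013 246.43514016 185.4114617 ] [-0.98312245 -0.18294875] 109
```

```bash
cat >> lib.py <<'E'
def plan(s,g,n=1):
    """rows (normalised) from pose s to pose g, both (x,y,z,yaw deg) with tool down"""
    a=np.radians(s[3]); d=np.subtract(g,s)
    t=np.array([d[0]*np.cos(a)+d[1]*np.sin(a),d[0]*np.sin(a)-d[1]*np.cos(a),-d[2]])/300
    r=np.r_[t,0,0,-d[3]/30]
    print([[round(float(v),3) for v in r*k/n] for k in range(1,n+1)], "OVER" if np.abs(r).max()>1 else "")
def now():
    from cell import sensors
    o=sensors.observe(); q=o["tool_rot"]
    return [*o["ee_pos"],np.degrees(2*np.arctan2(q[1],q[0]))]
E
python3 - <<'E'
from lib import *
from cell import camera
print(now(),camera("wrist")["mount"])
s=now(); m=[340,-170,231,32]; g=[512,107,150,49.5]; h=[512,107,18,49.5]
plan(s,m);plan(m,g);plan(g,h)
E
```

```text
[np.float64(136.22244594573013), np.float64(-506.37431374453456), np.float64(230.53999832736454), np.float64(15.058188874643765)] [[ 8.27675454e-04  9.46310257e-01  3.23258738e-01  8.36451641e+01]
 [ 9.99999078e-01 -4.35363011e-04 -1.28592412e-03 -3.93633064e-01]
 [-1.07614829e-03  3.23259504e-01 -9.46309746e-01 -1.42032925e+02]
 [ 0.00000000e+00  0.00000000e+00  0.00000000e+00  1.00000000e+00]]
[[0.947, -0.907, -0.001, 0.0, 0.0, -0.565]] 
[[0.976, -0.479, 0.27, 0.0, 0.0, -0.583]] 
[[0.0, 0.0, 0.44, 0.0, 0.0, -0.0]]
```

Call:
drive_tool:
  deltas:
    - [[0.947, -0.907, 0, 0, 0, -0.565], [0.947, -0.907, 0, 0, 0, -0.565], [0.947, -0.907, 0, 0, 0, -0.565], [0.947, -0.907, 0, 0, 0, -0.565], [0.947, -0.907, 0, 0, 0, -0.565], [0.947, -0.907, 0, 0, 0, -0.565], [0.947, -0.907, 0, 0, 0, -0.565], [0.947, -0.907, 0, 0, 0, -0.565], [0.947, -0.907, 0, 0, 0, -0.565], [0.947, -0.907, 0, 0, 0, -0.565], [0.947, -0.907, 0, 0, 0, -0.565], [0.947, -0.907, 0, 0, 0, -0.565]]
  jaw: -0.18

```text
clock: 1.15
ee_pos: [340.2, -169.5, 231.2]
tool_rot: [0.961, 0.277, -0.0, -0.0]
ft_force: [-0.6, -0.2, -0.1]
finger_gap: 35.0
grip_force: 0.0
```

Call:
drive_tool:
  deltas:
    - [[0.976, -0.479, 0.27, 0, 0, -0.583], [0.976, -0.479, 0.27, 0, 0, -0.583], [0.976, -0.479, 0.27, 0, 0, -0.583], [0.976, -0.479, 0.27, 0, 0, -0.583], [0.976, -0.479, 0.27, 0, 0, -0.583], [0.976, -0.479, 0.27, 0, 0, -0.583], [0.976, -0.479, 0.27, 0, 0, -0.583], [0.976, -0.479, 0.27, 0, 0, -0.583], [0.976, -0.479, 0.27, 0, 0, -0.583], [0.976, -0.479, 0.27, 0, 0, -0.583], [0.976, -0.479, 0.27, 0, 0, -0.583]]

```text
clock: 2.07
ee_pos: [511.5, 105.2, 149.8]
tool_rot: [0.908, 0.418, -0.001, 0.0]
ft_force: [-0.0, -0.2, 0.6]
finger_gap: 34.9
grip_force: 0.0
```

Call:
drive_tool:
  deltas:
    - [[0, 0, 0.1, 0, 0, 0], [0, 0, 0.2, 0, 0, 0], [0, 0, 0.3, 0, 0, 0], [0, 0, 0.38, 0, 0, 0], [0, 0, 0.42, 0, 0, 0], [0, 0, 0.44, 0, 0, 0], [0, 0, 0.44, 0, 0, 0]]

```text
clock: 2.65
ee_pos: [510.6, 104.6, 17.7]
tool_rot: [0.909, 0.417, -0.001, -0.0]
ft_force: [0.2, -0.6, 0.5]
finger_gap: 35.2
grip_force: 0.0
```

Call:
drive_tool:
  deltas:
    - [[-0.01, 0, 0, 0, 0, 0], [-0.02, 0, 0, 0, 0, 0], [-0.03, 0, 0, 0, 0, 0], [-0.04, 0, 0, 0, 0, 0], [-0.055, 0, 0, 0, 0, 0], [-0.075, 0, 0, 0, 0, 0], [-0.1, 0, 0, 0, 0, 0], [-0.13, 0, 0, 0, 0, 0], [-0.16, 0, 0, 0, 0, 0], [-0.19, 0, 0, 0, 0, 0], [-0.22, 0, 0, 0, 0, 0], [-0.25, 0, 0, 0, 0, 0]]

```text
clock: 3.65
ee_pos: [463.7, 49.3, 18.7]
tool_rot: [0.908, 0.419, 0.001, -0.0]
ft_force: [3.3, 3.3, 4.5]
finger_gap: 34.7
grip_force: 2.8
```

Call:
drive_tool:
  deltas:
    - [[-0.03, 0, 0, 0, 0, 0], [-0.06, 0, 0, 0, 0, 0], [-0.09, 0, 0, 0, 0, 0], [-0.12, 0, 0, 0, 0, 0], [-0.15, 0, 0, 0, 0, 0], [-0.18, 0, 0, 0, 0, 0], [-0.21, 0, 0, 0, 0, 0], [-0.24, 0, 0, 0, 0, 0], [-0.27, 0, 0, 0, 0, 0], [-0.3, 0, 0, 0, 0, 0], [-0.33, 0, 0, 0, 0, 0], [-0.36, 0, 0, 0, 0, 0]]

```text
clock: 4.65
ee_pos: [392.5, -33.1, 18.2]
tool_rot: [0.908, 0.419, -0.0, -0.0]
ft_force: [2.8, 3.5, 3.7]
finger_gap: 35.1
grip_force: 2.9
```

Call:
drive_tool:
  deltas:
    - [[-0.03, 0, 0, 0, 0, 0], [-0.06, 0, 0, 0, 0, 0], [-0.09, 0, 0, 0, 0, 0], [-0.12, 0, 0, 0, 0, 0], [-0.15, 0, 0, 0, 0, 0], [-0.175, 0, 0, 0, 0, 0], [-0.19, 0, 0, 0, 0, 0], [-0.2, 0, 0, 0, 0, 0], [-0.205, 0, 0, 0, 0, 0], [-0.205, 0, 0, 0, 0, 0]]

```text
clock: 5.48
ee_pos: [353.0, -79.3, 18.3]
tool_rot: [0.908, 0.418, -0.0, -0.0]
ft_force: [3.1, 3.4, 3.6]
finger_gap: 35.3
grip_force: 2.8
```

```bash
python3 - <<'E'
from lib import *
from cell import camera
print(now()); c=camera("top"); np.savez("top2.npz",**c)
cv2.imwrite("pics/top2.png",cv2.resize(c["image"][:,:,::-1],(800,600)))
E
```

```text
[np.float64(352.9634462256703), np.float64(-79.33695984419123), np.float64(18.252535729079952), np.float64(49.47621511561688)]
```

View pics/top2.png

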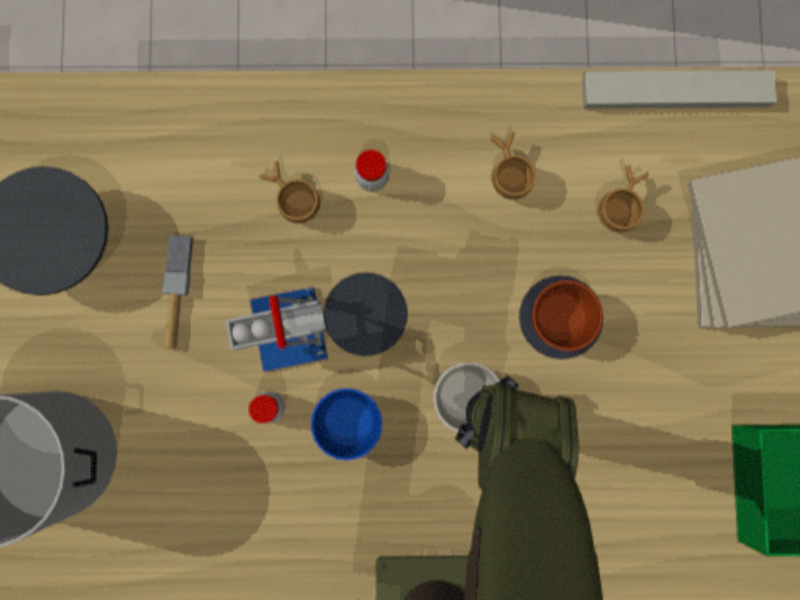

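Top view: the white bowl has moved to (467,397). The pour mark is fully visible, centred at (366,314), and the red bowl is still at (567,315).

```bash
python3 - <<'E'
from lib import *
c=dict(np.load("top2.npz"))
print("pour",mark(c,np.array([366,314])*.64),"wait",mark(c,np.array([562,317])*.64),"red",rim(c,np.array([567,315])*.64))
m=(c["image"].max(-1)<75).astype(np.uint8); n,l,st,ce=cv2.connectedComponentsWithStats(m); i=l[201,234]; 
k=max(cv2.findContours((l==i).astype(np.uint8),0,1)[0],key=cv2.contourArea)[:,0]; p=px2w(c,k,0); h=cv2.minEnclosingCircle(p.astype(np.float32)); print(circ(p),h)
P=cloud(c); q=P[200:203,232:236].reshape(-1,3); print(q[:,2].mean())
s=now(); a=[357.5,-74,18,49.5]; b=[357.5,-74,120,49.5]; e=[440,-200,140,72]; g=[510.5,-300,100,88.7]; h=[510.5,-300,18,88.7]
plan(s,a);plan(a,b);plan(b,e);plan(e,g);plan(g,h)
E
```

```text
pour (array([520.03292959, 119.6255378 ]), 150) wait (array([ 512.14123544, -228.16551982]), 162) red (array([ 512.07409427, -224.41979809,   56.80061317]), np.int64(266), np.float64(58.65995786014389))
[520.09982284 119.62930229  72.48342152] ((517.6939697265625, 123.74185180664062), 78.1589126586914)
0.3470877688527973
[[0.022, -0.0, 0.001, 0.0, 0.0, -0.0]] 
[[0.0, 0.0, -0.34, 0.0, 0.0, -0.0]] 
[[-0.141, 0.482, -0.067, 0.0, 0.0, -0.75]] 
[[-0.244, 0.327, 0.133, 0.0, 0.0, -0.557]] 
[[0.0, 0.0, 0.273, 0.0, 0.0, -0.0]]
```

Call:
drive_tool:
  deltas:
    - [[0.011, 0, 0, 0, 0, 0], [0.022, 0, 0, 0, 0, 0], [0.022, 0, -0.05, 0, 0, 0], [0.022, 0, -0.12, 0, 0, 0], [0.022, 0, -0.22, 0, 0, 0], [0.022, 0, -0.34, 0, 0, 0], [0.022, 0, -0.34, 0, 0, 0]]

```text
clock: 6.12
ee_pos: [360.2, -75.2, 124.6]
tool_rot: [0.908, 0.419, 0.002, 0.003]
ft_force: [1.0, -0.0, -0.1]
finger_gap: 34.9
grip_force: 0.0
```

Call:
drive_tool:
  deltas:
    - [[-0.141, 0.482, -0.067, 0, 0, -0.75], [-0.141, 0.482, -0.067, 0, 0, -0.75], [-0.141, 0.482, -0.067, 0, 0, -0.75], [-0.141, 0.482, -0.067, 0, 0, -0.75], [-0.141, 0.482, -0.067, 0, 0, -0.75]]
  jaw: 0.41

```text
clock: 6.53
ee_pos: [444.3, -205.6, 140.6]
tool_rot: [0.81, 0.587, -0.0, 0.003]
ft_force: [1.1, 0.1, 0.2]
finger_gap: 60.2
grip_force: 0.0
```

```bash
python3 - <<'E'
from lib import *
s=now(); print(s); g=[510.5,-300,100,88.7]
plan(s,g)
E
```

```text
[np.float64(444.3197162859571), np.float64(-205.6098732362976), np.float64(140.61798780070262), np.float64(71.85959395919204)]
[[-0.23, 0.308, 0.135, 0.0, 0.0, -0.561]]
```

Call:
drive_tool:
  deltas:
    - [[-0.244, 0.327, 0.133, 0, 0, -0.557], [-0.244, 0.327, 0.133, 0, 0, -0.557], [-0.244, 0.327, 0.133, 0, 0, -0.557], [-0.244, 0.327, 0.133, 0, 0, -0.557], [-0.244, 0.327, 0.133, 0, 0, -0.557], [-0.244, 0.327, 0.133, 0, 0, -0.557]]

```text
clock: 7.03
ee_pos: [508.9, -299.0, 99.0]
tool_rot: [0.715, 0.699, -0.001, -0.002]
ft_force: [-0.0, 0.6, -0.3]
finger_gap: 60.0
grip_force: 0.0
```

Call:
drive_tool:
  deltas:
    - [[0, 0, 0.1, 0, 0, 0], [0, 0, 0.2, 0, 0, 0], [0, 0, 0.25, 0, 0, 0], [0, 0, 0.273, 0, 0, 0], [0, 0, 0.273, 0, 0, 0], [0, 0, 0.273, 0, 0, 0]]

```text
clock: 7.53
ee_pos: [510.6, -299.5, 19.5]
tool_rot: [0.715, 0.699, -0.0, 0.0]
ft_force: [0.1, 0.2, 0.5]
finger_gap: 60.9
grip_force: 0.0
```

```bash
python3 - <<'E'
from lib import *
s=now(); print(s)
plan(s,[518.2,65,s[2],88.7])
E
```

```text
[np.float64(510.5606726780818), np.float64(-299.4799960814519), np.float64(19.5456676829893), np.float64(88.74533678919634)]
[[1.215, -0.001, -0.0, 0.0, 0.0, 0.002]] OVER
```

Call:
drive_tool:
  deltas:
    - [[0.015, 0, 0, 0, 0, 0], [0.03, 0, 0, 0, 0, 0], [0.045, 0, 0, 0, 0, 0], [0.06, 0, 0, 0, 0, 0], [0.075, 0, 0, 0, 0, 0], [0.09, 0, 0, 0, 0, 0], [0.115, 0, 0, 0, 0, 0], [0.145, 0, 0, 0, 0, 0], [0.175, 0, 0, 0, 0, 0], [0.205, 0, 0, 0, 0, 0], [0.235, 0, 0, 0, 0, 0], [0.265, 0, 0, 0, 0, 0]]

```text
clock: 8.53
ee_pos: [514.0, -221.6, 19.8]
tool_rot: [0.715, 0.699, -0.0, 0.002]
ft_force: [-0.6, -5.1, 5.5]
finger_gap: 60.3
grip_force: 3.5
```

Call:
drive_tool:
  deltas:
    - [[0.03, 0, 0, 0, 0, 0], [0.06, 0, 0, 0, 0, 0], [0.09, 0, 0, 0, 0, 0], [0.12, 0, 0, 0, 0, 0], [0.15, 0, 0, 0, 0, 0], [0.18, 0, 0, 0, 0, 0], [0.21, 0, 0, 0, 0, 0], [0.24, 0, 0, 0, 0, 0], [0.27, 0, 0, 0, 0, 0], [0.3, 0, 0, 0, 0, 0], [0.33, 0, 0, 0, 0, 0], [0.36, 0, 0, 0, 0, 0]]

```text
clock: 9.53
ee_pos: [516.3, -113.4, 19.7]
tool_rot: [0.715, 0.699, -0.0, 0.002]
ft_force: [0.3, -6.3, 4.7]
finger_gap: 60.3
grip_force: 3.8
```

Call:
drive_tool:
  deltas:
    - [[0.03, 0, 0, 0, 0, 0], [0.06, 0, 0, 0, 0, 0], [0.09, 0, 0, 0, 0, 0], [0.12, 0, 0, 0, 0, 0], [0.15, 0, 0, 0, 0, 0], [0.18, 0, 0, 0, 0, 0], [0.21, 0, 0, 0, 0, 0], [0.24, 0, 0, 0, 0, 0], [0.265, 0, 0, 0, 0, 0], [0.285, 0, 0, 0, 0, 0], [0.295, 0, 0, 0, 0, 0], [0.3, 0, 0, 0, 0, 0]]

```text
clock: 10.53
ee_pos: [517.9, -23.3, 19.6]
tool_rot: [0.715, 0.699, -0.0, 0.002]
ft_force: [-1.3, -6.0, 5.6]
finger_gap: 60.2
grip_force: 4.2
```

```bash
python3 - <<'E'
from lib import *
from cell import camera
print(now()); c=camera("top"); np.savez("top3.npz",**c)
cv2.imwrite("pics/top3.png",cv2.resize(c["image"][:,:,::-1],(800,600)))
E
```

```text
[np.float64(517.8891290230866), np.float64(-23.293575735409675), np.float64(19.60346165058556), np.float64(88.69899171761521)]
```

View pics/top3.png

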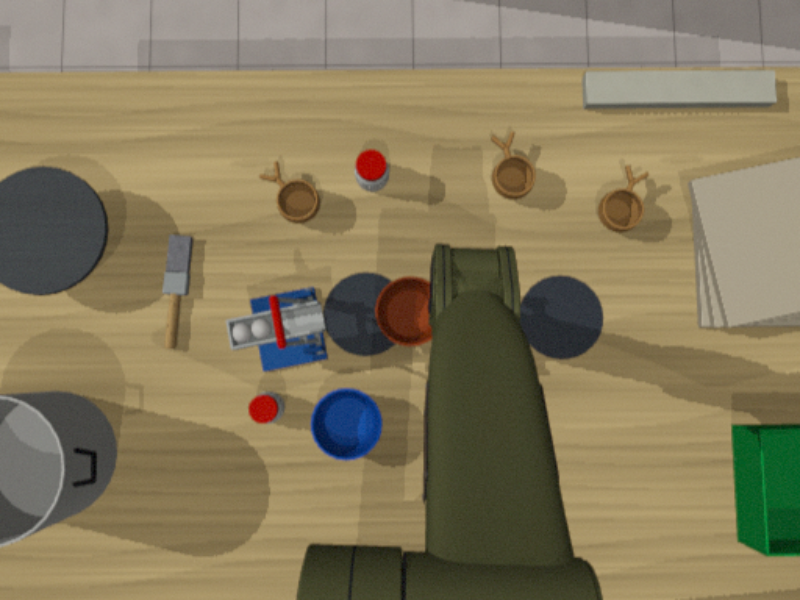

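The red bowl is now at (409,312), right in front of the fingers. The waiting mark is fully visible, centred at (561,317).

```bash
python3 - <<'E'
from lib import *
c=dict(np.load("top3.npz"))
P=cloud(c)
print("wait",mark(c,np.array([561,317])*.64),"pour",mark(c,np.array([366,314])*.64))
m=(c["image"].max(-1)<75).astype(np.uint8); n,l,st,ce=cv2.connectedComponentsWithStats(m);i=l[203,359]
k=max(cv2.findContours((l==i).astype(np.uint8),0,1)[0],key=cv2.contourArea)[:,0]; p=px2w(c,k,0);print(circ(p))
w=px2w(c,np.array([409,312])*.64,60)[0]; im=c["image"].astype(int)
m=(im[...,0]>1.8*im[...,1])&(np.hypot(P[...,0]-w[0],P[...,1]-w[1])<75)&(P[...,2]>55)&(P[...,2]<66)
q=P[m][:,:2]; print(w,circ(q),circ(q,56.8),len(q))
E
```

```text
wait (array([ 511.7005232 , -227.21513494]), 148) pour (array([520.22063355, 118.30407636]), 118)
[294.01899326 -51.05891932 267.1721476 ]
[517.81325924  42.35706033] [520.78626025  41.88469425  55.97342448] [520.9689486   41.12461827] 142
```

Call:
drive_tool:
  deltas:
    - [[0.02, -0.001, 0, 0, 0, 0], [0.045, -0.002, 0, 0, 0, 0], [0.07, -0.003, 0, 0, 0, 0], [0.095, -0.004, 0, 0, 0, 0], [0.12, -0.005, 0, 0, 0, 0], [0.145, -0.006, 0, 0, 0, 0], [0.17, -0.007, 0, 0, 0, 0], [0.195, -0.007, 0, 0, 0, 0], [0.22, -0.007, 0, 0, 0, 0], [0.24, -0.007, 0, 0, 0, 0], [0.25, -0.007, 0, 0, 0, 0], [0.25, -0.007, 0, 0, 0, 0]]

```text
clock: 11.58
ee_pos: [517.1, 52.2, 19.5]
tool_rot: [0.715, 0.699, 0.0, 0.001]
ft_force: [-0.2, -3.9, 4.5]
finger_gap: 60.3
grip_force: 3.5
```

```bash
cat >> lib.py <<'E'
def bowl(c,w,red):
    P=cloud(c); im=c["image"].astype(int)
    col=(im[...,0]>1.8*im[...,1]) if red else (im.max(-1)-im.min(-1)<45)&(im.min(-1)>60)
    m=col&(np.hypot(P[...,0]-w[0],P[...,1]-w[1])<75)&(P[...,2]>55)&(P[...,2]<66)
    q=P[m][:,:2]; return circ(q).round(1),circ(q,56.8).round(1),len(q)
E
python3 - <<'E'
from lib import *
from cell import camera
print(now()); c=camera("top"); d=camera("side")
print(bowl(c,(520,117),1),bowl(d,(520,117),1), bowl(c,(370,-60),0))
E
```

```text
[np.float64(517.1089290392215), np.float64(52.24599056050196), np.float64(19.47366974170535), np.float64(88.71501551982367)]
(array([520.4, 116.8,  56.4]), array([520.4, 116.3]), 125) (array([518.4, 117.1,  56.6]), array([518.4, 117.3]), 108) (array([377.9, -50.3,  57.4]), array([378.1, -50.9]), 100)
```

Call:
drive_tool:
  deltas:
    - [[0.003, 0, 0, 0, 0, 0], [0.006, 0, 0, 0, 0, 0], [0.009, 0, 0, 0, 0, 0], [0.009, 0, 0, 0, 0, 0], [-0.01, 0, 0, 0, 0, 0], [-0.04, 0, 0, 0, 0, 0], [-0.1, 0, 0, 0, 0, 0], [-0.15, 0, -0.1, 0, 0, 0], [-0.2, 0, -0.24, 0, 0, 0], [-0.25, 0, -0.34, 0, 0, 0], [-0.25, 0, -0.34, 0, 0, 0], [-0.25, 0, -0.34, 0, 0, 0]]
  jaw: 0.41

```text
clock: 12.68
ee_pos: [516.5, -23.5, 122.6]
tool_rot: [0.716, 0.698, 0.002, 0.001]
ft_force: [0.2, -0.6, -0.5]
finger_gap: 60.2
grip_force: 0.0
```

```bash
python3 - <<'E'
from lib import *
from cell import camera
s=now();print(s); c=camera("top"); d=camera("side"); np.savez("top4.npz",**c)
print(bowl(c,(520,120),1),bowl(d,(520,120),1), bowl(c,(378,-50),0), bowl(d,(378,-50),0))
W=np.array([378,-50.5]);T=np.array([511.7,-227.2]); v=T-W; L=np.hypot(*v); v/=L; yaw=np.degrees(np.arctan2(-v[1],-v[0])); print(L,v,yaw)
a=W+15*v; b=[*a,140,yaw]; plan(s,b); plan(b,[*a,19,yaw])
E
```

```text
[np.float64(516.4682961541693), np.float64(-23.540830080705256), np.float64(122.57274239595087), np.float64(88.61077688456061)]
(array([520.4, 118.3,  56.6]), array([520.4, 118.3]), 255) (array([518.2, 119.3,  56.6]), array([518.1, 119.5]), 104) (array([377.2, -61.4,  68.2]), array([390.9,  61.6]), 12) (array([376. , -50.8,  56.5]), array([376. , -50.8]), 167)
221.58199385329124 [ 0.60338838 -0.79744747] 127.11295978888744
[[-0.14, -0.428, -0.058, 0.0, 0.0, -1.283]] OVER
[[0.0, 0.0, 0.403, 0.0, 0.0, -0.0]]
```

Call:
drive_tool:
  deltas:
    - [[-0.14, -0.428, -0.058, 0, 0, -0.9], [-0.14, -0.428, -0.058, 0, 0, -0.9], [-0.14, -0.428, -0.058, 0, 0, -0.9], [-0.14, -0.428, -0.058, 0, 0, -0.9], [-0.14, -0.428, -0.058, 0, 0, -0.9], [-0.14, -0.428, -0.058, 0, 0, -0.9], [-0.14, -0.428, -0.058, 0, 0, -0.9]]
  jaw: -0.18

```text
clock: 13.37
ee_pos: [386.5, -61.5, 137.4]
tool_rot: [0.532, 0.846, 0.0, -0.0]
ft_force: [0.2, 0.9, -0.3]
finger_gap: 34.9
grip_force: 0.0
```

Call:
drive_tool:
  deltas:
    - [[0, 0, 0, 0, 0, -0.2], [0, 0, 0.0, 0, 0, -0.383], [0, 0, 0, 0, 0, -0.383], [0, 0, 0, 0, 0, -0.383]]

```text
clock: 13.7
ee_pos: [386.7, -61.6, 137.6]
tool_rot: [0.446, 0.895, 0.0, -0.0]
ft_force: [-0.4, 0.3, -0.3]
finger_gap: 34.6
grip_force: 0.0
```

```bash
python3 - <<'E'
from lib import *
s=now();print(s); g=[387,-62.7,19,127.1]; plan(s,g)
E
```

```text
[np.float64(386.6963366736687), np.float64(-61.551226528505204), np.float64(137.5802284428659), np.float64(127.07434316654322)]
[[-0.004, -0.002, 0.395, 0.0, 0.0, -0.001]]
```

Call:
drive_tool:
  deltas:
    - [[0, 0, 0.1, 0, 0, 0], [0, 0, 0.2, 0, 0, 0], [0, 0, 0.29, 0, 0, 0], [0, 0, 0.35, 0, 0, 0], [0, 0, 0.38, 0, 0, 0], [0, 0, 0.395, 0, 0, 0], [0, 0, 0.395, 0, 0, 0]]

```text
clock: 14.28
ee_pos: [385.3, -61.6, 18.5]
tool_rot: [0.445, 0.895, -0.0, -0.001]
ft_force: [0.4, -0.2, 1.5]
finger_gap: 34.7
grip_force: 0.0
```

Call:
drive_tool:
  deltas:
    - [[-0.015, 0, 0, 0, 0, 0], [-0.03, 0, 0, 0, 0, 0], [-0.045, 0, 0, 0, 0, 0], [-0.06, 0, 0, 0, 0, 0], [-0.075, 0, 0, 0, 0, 0], [-0.09, 0, 0, 0, 0, 0], [-0.11, 0, 0, 0, 0, 0], [-0.13, 0, 0, 0, 0, 0], [-0.16, 0, 0, 0, 0, 0], [-0.19, 0, 0, 0, 0, 0], [-0.22, 0, 0, 0, 0, 0], [-0.25, 0, 0, 0, 0, 0]]

```text
clock: 15.28
ee_pos: [431.2, -122.1, 19.5]
tool_rot: [0.445, 0.896, 0.0, -0.0]
ft_force: [-3.3, 4.7, 3.9]
finger_gap: 34.6
grip_force: 3.2
```

Call:
drive_tool:
  deltas:
    - [[-0.03, 0, 0, 0, 0, 0], [-0.06, 0, 0, 0, 0, 0], [-0.09, 0, 0, 0, 0, 0], [-0.12, 0, 0, 0, 0, 0], [-0.15, 0, 0, 0, 0, 0], [-0.18, 0, 0, 0, 0, 0], [-0.21, 0, 0, 0, 0, 0], [-0.24, 0, 0, 0, 0, 0], [-0.27, 0, 0, 0, 0, 0], [-0.3, 0, 0, 0, 0, 0], [-0.33, 0, 0, 0, 0, 0], [-0.36, 0, 0, 0, 0, 0]]

```text
clock: 16.28
ee_pos: [496.8, -208.4, 19.5]
tool_rot: [0.445, 0.896, -0.0, -0.0]
ft_force: [-2.4, 3.6, 3.1]
finger_gap: 35.0
grip_force: 2.8
```

Call:
drive_tool:
  deltas:
    - [[-0.03, 0, 0, 0, 0, 0], [-0.06, 0, 0, 0, 0, 0], [-0.09, 0, 0, 0, 0, 0], [-0.12, 0, 0, 0, 0, 0], [-0.145, 0, 0, 0, 0, 0], [-0.16, 0, 0, 0, 0, 0], [-0.17, 0, 0, 0, 0, 0], [-0.17, 0, 0, 0, 0, 0]]

```text
clock: 16.95
ee_pos: [527.7, -248.9, 19.5]
tool_rot: [0.445, 0.896, -0.0, 0.0]
ft_force: [-2.2, 4.1, 4.2]
finger_gap: 35.2
grip_force: 2.5
```

```bash
python3 - <<'E'
from lib import *
from cell import camera
print(now()); c=camera("top"); d=camera("side")
print(bowl(c,(505,-218),0),bowl(d,(505,-218),0), bowl(c,(520,119),1),bowl(d,(520,119),1))
E
```

```text
[np.float64(527.6887688982281), np.float64(-248.89833177444993), np.float64(19.524894688799105), np.float64(127.17617442210616)]
(array([ 510.4, -221.5,   56.8]), array([ 510.4, -221.4]), 163) (array([ 508.5, -220.1,   56.3]), array([ 508.8, -220.5]), 101) (array([520.5, 118.5,  56.7]), array([520.5, 118.5]), 259) (array([518.2, 119.1,  56.6]), array([518.2, 119.3]), 105)
```

Call:
drive_tool:
  deltas:
    - [[-0.005, -0.002, 0, 0, 0, 0], [-0.01, -0.004, 0, 0, 0, 0], [-0.015, -0.006, 0, 0, 0, 0], [-0.019, -0.008, 0, 0, 0, 0], [-0.019, -0.008, 0, 0, 0, 0], [-0.01, -0.004, 0, 0, 0, 0], [0.015, 0, 0, 0, 0, 0], [0.03, 0, -0.03, 0, 0, 0], [0.03, 0, -0.1, 0, 0, 0], [0.03, 0, -0.22, 0, 0, 0], [0.03, 0, -0.35, 0, 0, 0], [0.03, 0, -0.48, 0, 0, 0]]

```text
clock: 18.05
ee_pos: [520.7, -240.6, 165.3]
tool_rot: [0.445, 0.896, -0.0, -0.0]
ft_force: [2.0, -0.4, 0.9]
finger_gap: 35.0
grip_force: 0.0
```

```bash
python3 - <<'E'
from lib import *
from cell import camera
print(now()); c=camera("top"); d=camera("side")
print(bowl(c,(510,-226),0),bowl(d,(510,-226),0))
cv2.imwrite("pics/top5.png",cv2.resize(c["image"][:,:,::-1],(800,600)))
E
```

```text
[np.float64(520.711377402385), np.float64(-240.61197650553177), np.float64(165.29844123645947), np.float64(127.21046186752254)]
(array([ 512.1, -226.8,   56.7]), array([ 512.2, -226.8]), 203) (array([ 510.2, -226.8,   56.7]), array([ 510.2, -226.8]), 124)
```

```bash
python3 - <<'E'
from lib import *
P=[[520.7,-240.6,165.3,127.2],[515,-120,230,98],[508,0,265,69],[502,123,265,40],[496,246,265,10.5],[496,246,165,10.5]]
for a,b in zip(P,P[1:]): plan(a,b)
E
```

```text
[[0.332, 0.228, -0.216, 0.0, 0.0, 0.973]] 
[[0.399, 0.033, -0.117, 0.0, 0.0, 0.967]] 
[[0.376, -0.166, 0.0, 0.0, 0.0, 0.967]] 
[[0.248, -0.327, -0.0, 0.0, 0.0, 0.983]] 
[[0.0, 0.0, 0.333, 0.0, 0.0, -0.0]]
```

View pics/top5.png

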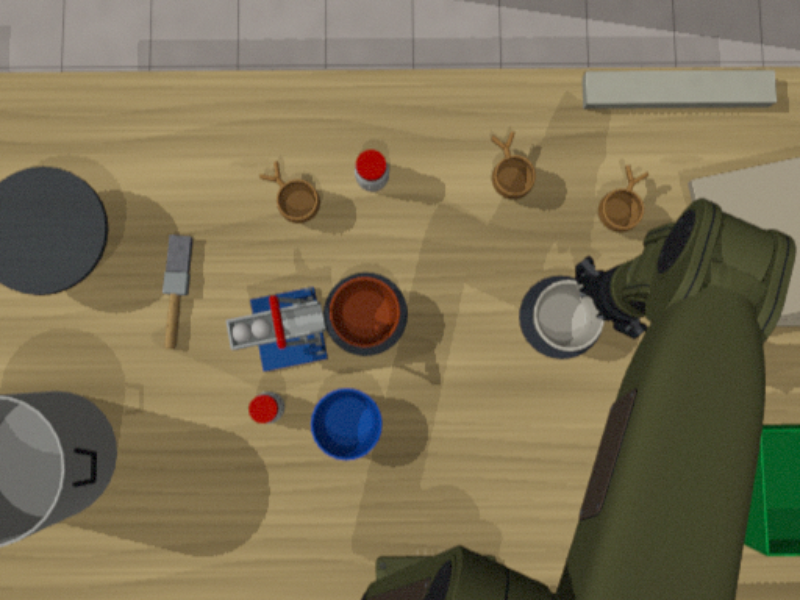

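The red bowl is centred on the pour mark at (365,313) and the white bowl on the waiting mark at (566,315). The bystanders haven't moved. Next I'll move the fingers astride the bar.

Call:
drive_tool:
  deltas:
    - [[0.332, 0.228, -0.216, 0, 0, 0.973], [0.332, 0.228, -0.216, 0, 0, 0.973], [0.332, 0.228, -0.216, 0, 0, 0.973], [0.332, 0.228, -0.216, 0, 0, 0.973], [0.332, 0.228, -0.216, 0, 0, 0.973], [0.332, 0.228, -0.216, 0, 0, 0.973]]
  jaw: 0.18

```text
clock: 18.65
ee_pos: [515.9, -119.9, 228.8]
tool_rot: [0.655, 0.756, -0.0, 0.001]
ft_force: [0.3, -0.3, -0.3]
finger_gap: 50.1
grip_force: 0.0
```

Call:
drive_tool:
  deltas:
    - [[0.399, 0.033, -0.117, 0, 0, 0.967], [0.399, 0.033, -0.117, 0, 0, 0.967], [0.399, 0.033, -0.117, 0, 0, 0.967], [0.399, 0.033, -0.117, 0, 0, 0.967], [0.399, 0.033, -0.117, 0, 0, 0.967]]

```text
clock: 19.07
ee_pos: [509.2, 0.9, 263.3]
tool_rot: [0.824, 0.566, 0.0, -0.0]
ft_force: [0.0, -0.8, 0.2]
finger_gap: 50.3
grip_force: 0.0
```

Call:
drive_tool:
  deltas:
    - [[0.376, -0.166, 0, 0, 0, 0.967], [0.376, -0.166, 0, 0, 0, 0.967], [0.376, -0.166, 0, 0, 0, 0.967], [0.376, -0.166, 0, 0, 0, 0.967], [0.376, -0.166, 0, 0, 0, 0.967]]

```text
clock: 19.48
ee_pos: [502.8, 124.3, 261.9]
tool_rot: [0.94, 0.342, -0.001, -0.0]
ft_force: [-0.2, -0.1, 0.6]
finger_gap: 50.8
grip_force: 0.0
```

Call:
drive_tool:
  deltas:
    - [[0.248, -0.327, 0, 0, 0, 0.983], [0.248, -0.327, 0, 0, 0, 0.983], [0.248, -0.327, 0, 0, 0, 0.983], [0.248, -0.327, 0, 0, 0, 0.983], [0.248, -0.327, 0, 0, 0, 0.983], [0.248, -0.327, 0, 0, 0, 0.983], [0.248, -0.327, 0, 0, 0, 0.983]]

```text
clock: 20.07
ee_pos: [522.2, 154.7, 262.2]
tool_rot: [0.991, 0.132, -0.005, -0.022]
ft_force: [0.5, 1.3, -0.3]
finger_gap: 50.5
grip_force: 0.0
```

```bash
python3 - <<'E'
from lib import *
s=now();print(s); g=[496,246,165,10.5]; plan(s,g)
E
```

```text
[np.float64(522.2252211952178), np.float64(154.6757482851015), np.float64(262.1947810856166), np.float64(15.140033055924281)]
[[-0.005, -0.317, 0.324, 0.0, 0.0, 0.155]]
```

```bash
python3 - <<'E'
from cell import sensors
o=sensors.observe(); print(o["qpos"].round(3),o["joint_velocities"].round(2),o["tool_rot"])
E
```

```text
[ 0.262  0.286 -0.022  1.267  0.045  3.139] [-0.2  -0.05 -0.05 -0.02 -0.1   0.01] [ 0.99103703  0.13170476 -0.00482658 -0.02182104]
```

Call:
drive_tool:
  deltas:
    - [[0, 0, 0, 0, 0, 0]]

```text
clock: 20.15
ee_pos: [522.1, 154.3, 262.8]
tool_rot: [0.991, 0.131, -0.004, -0.022]
ft_force: [-0.6, -0.7, 0.7]
finger_gap: 50.1
grip_force: 0.0
```

```bash
python3 - <<'E'
from cell import sensors
o=sensors.observe(); print(o["qpos"].round(3),o["joint_velocities"].round(2),o["tool_rot"])
E
```

```text
[ 0.261  0.285 -0.022  1.267  0.044  3.14 ] [ 0.03 -0.    0.01  0.    0.04  0.  ] [ 0.99111217  0.13115441 -0.00446475 -0.0218005 ]
```

```bash
cat >> lib.py <<'E'
from scipy.spatial.transform import Rotation as R
def Rdown(yaw): return R.from_euler("z",yaw,degrees=True)*R.from_euler("x",180,degrees=True)
def plan6(p,Rs,g,Rg):
    r=np.r_[Rs.inv().apply(np.subtract(g,p))/300,(Rs.inv()*Rg).as_rotvec(degrees=True)/30]; print(r.round(3).tolist())
E
python3 - <<'E'
from lib import *
from cell import sensors
o=sensors.observe(); p=o["ee_pos"]; r=R.from_quat(o["tool_rot"])
Y=[43,72.5,102,131.5,161,190.5]; X=[[518,170,262],[512,190,262],[507,210,262],[502,228,262],[498,240,262],[496,246,262]]
for y,x in zip(Y,X): plan6(p,r,x,Rdown(y)); p,r=x,Rdown(y)
E
```

```text
[0.0, -0.054, 0.005, -0.085, -0.015, -0.931]
[0.031, -0.062, -0.0, -0.0, 0.0, -0.983]
[0.059, -0.036, -0.0, -0.0, 0.0, -0.983]
[0.062, -0.004, -0.0, -0.0, 0.0, -0.983]
[0.039, 0.017, 0.0, 0.0, 0.0, -0.983]
[0.013, 0.017, 0.0, 0.0, 0.0, -0.983]
```

Call:
drive_tool:
  deltas:
    - [[0, -0.054, 0.005, -0.085, -0.015, -0.931], [0, -0.054, 0.005, -0.085, -0.015, -0.931], [0, -0.054, 0.005, -0.085, -0.015, -0.931], [0, -0.054, 0.005, -0.085, -0.015, -0.931], [0, -0.054, 0.005, -0.085, -0.015, -0.931]]

```text
clock: 20.57
ee_pos: [517.3, 173.2, 262.6]
tool_rot: [0.929, 0.37, 0.001, -0.001]
ft_force: [0.2, -0.2, 0.6]
finger_gap: 50.9
grip_force: 0.0
```

Call:
drive_tool:
  deltas:
    - [[0.031, -0.062, 0, 0, 0, -0.983], [0.031, -0.062, 0, 0, 0, -0.983], [0.031, -0.062, 0, 0, 0, -0.983], [0.031, -0.062, 0, 0, 0, -0.983], [0.031, -0.062, 0, 0, 0, -0.983]]

```text
clock: 20.98
ee_pos: [511.6, 192.8, 262.7]
tool_rot: [0.805, 0.593, 0.001, -0.001]
ft_force: [0.3, 0.8, -0.5]
finger_gap: 50.3
grip_force: 0.0
```

Call:
drive_tool:
  deltas:
    - [[0.059, -0.036, 0, 0, 0, -0.983], [0.059, -0.036, 0, 0, 0, -0.983], [0.059, -0.036, 0, 0, 0, -0.983], [0.059, -0.036, 0, 0, 0, -0.983], [0.059, -0.036, 0, 0, 0, -0.983]]

```text
clock: 21.4
ee_pos: [506.6, 212.9, 262.7]
tool_rot: [0.629, 0.778, 0.001, -0.0]
ft_force: [-0.9, 1.1, 0.4]
finger_gap: 50.4
grip_force: 0.0
```

Call:
drive_tool:
  deltas:
    - [[0.062, -0.004, 0, 0, 0, -0.983], [0.062, -0.004, 0, 0, 0, -0.983], [0.062, -0.004, 0, 0, 0, -0.983], [0.062, -0.004, 0, 0, 0, -0.983], [0.062, -0.004, 0, 0, 0, -0.983]]

```text
clock: 21.82
ee_pos: [501.5, 230.8, 262.8]
tool_rot: [0.411, 0.912, 0.001, -0.0]
ft_force: [-0.8, 0.3, 0.8]
finger_gap: 50.2
grip_force: 0.0
```

Call:
drive_tool:
  deltas:
    - [[0.039, 0.017, 0, 0, 0, -0.983], [0.039, 0.017, 0, 0, 0, -0.983], [0.039, 0.017, 0, 0, 0, -0.983], [0.039, 0.017, 0, 0, 0, -0.983], [0.039, 0.017, 0, 0, 0, -0.983]]

```text
clock: 22.23
ee_pos: [497.6, 242.9, 262.8]
tool_rot: [0.165, 0.986, 0.001, 0.0]
ft_force: [0.2, -0.9, -0.4]
finger_gap: 50.2
grip_force: 0.0
```

Call:
drive_tool:
  deltas:
    - [[0.013, 0.017, 0, 0, 0, -0.983], [0.013, 0.017, 0, 0, 0, -0.983], [0.013, 0.017, 0, 0, 0, -0.983], [0.013, 0.017, 0, 0, 0, -0.983], [0.013, 0.017, 0, 0, 0, -0.983], [0.013, 0.017, 0, 0, 0, -0.983]]

```text
clock: 22.73
ee_pos: [495.6, 248.9, 262.8]
tool_rot: [-0.089, 0.996, 0.001, 0.0]
ft_force: [0.4, 0.1, 0.1]
finger_gap: 50.4
grip_force: 0.0
```

```bash
python3 - <<'E'
from lib import *
from cell import sensors
o=sensors.observe(); p=o["ee_pos"]; r=R.from_quat(o["tool_rot"])
print(p,o["qpos"].round(2),now()[3]);plan6(p,r,[496,246,262],Rdown(190.5));plan6(p,r,[496,246,165],Rdown(190.5))
E
```

```text
[495.58517505 248.94303099 262.79527405] [ 0.46  0.3  -0.    1.27  0.    0.29] 190.2434413124987
[0.0, -0.01, 0.003, 0.003, 0.002, -0.009]
[0.001, -0.01, 0.326, 0.003, 0.002, -0.009]
```

Call:
drive_tool:
  deltas:
    - [[0, -0.01, 0.1, 0.003, 0.002, -0.009], [0, -0.01, 0.2, 0.003, 0.002, -0.009], [0, -0.01, 0.26, 0.003, 0.002, -0.009], [0, -0.01, 0.3, 0.003, 0.002, -0.009], [0, -0.01, 0.326, 0.003, 0.002, -0.009], [0, -0.01, 0.326, 0.003, 0.002, -0.009]]

```text
clock: 23.23
ee_pos: [495.1, 245.7, 163.3]
tool_rot: [-0.093, 0.996, -0.001, -0.002]
ft_force: [0.7, -0.1, 0.2]
finger_gap: 50.3
grip_force: 0.0
```

```bash
python3 - <<'E'
from lib import *
from cell import camera
print(now()); c=camera("side")
cv2.imwrite("pics/side6.png",cv2.resize(c["image"][160:320,200:320,::-1],(450,600),interpolation=cv2.INTER_CUBIC))
E
```

```text
[np.float64(495.11477547572593), np.float64(245.68369887057858), np.float64(163.29495511500176), np.float64(190.6972093439054)]
```

View pics/side6.png

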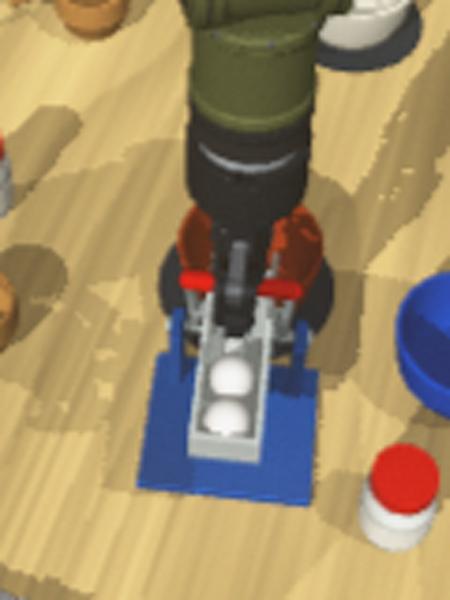

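The fingers are astride the red bar, with the rear finger at (238,310). The balls are behind it at (230,378) and (225,418), clear of the finger. Tipping now.

Call:
drive_tool:
  deltas:
    - [[0, -0.02, 0, 0, 0, 0], [0, -0.04, 0, 0, 0, 0], [0, -0.055, 0, 0, 0, 0], [0, -0.07, 0, 0, 0, 0], [0, -0.085, 0, 0, 0, 0], [0, -0.1, 0, 0, 0, 0], [0, -0.115, 0, 0, 0, 0], [0, -0.13, 0, 0, 0, 0], [0, -0.145, 0, 0, 0, 0], [0, -0.16, 0, 0, 0, 0], [0, -0.175, 0, 0, 0, 0], [0, -0.19, 0, 0, 0, 0]]

```text
clock: 24.28
ee_pos: [507.2, 190.0, 165.2]
tool_rot: [-0.095, 0.995, 0.0, 0.0]
ft_force: [-0.0, 3.6, 2.6]
finger_gap: 50.5
grip_force: 1.7
```

Call:
drive_tool:
  deltas:
    - [[0, -0.015, 0, 0, 0, 0], [0, -0.03, 0, 0, 0, 0], [0, -0.045, 0, 0, 0, 0], [0, -0.06, 0, 0, 0, 0], [0, -0.075, 0, 0, 0, 0], [0, -0.09, 0, 0, 0, 0], [0, -0.105, 0, 0, 0, 0], [0, -0.12, 0, 0, 0, 0], [0, -0.135, 0, 0, 0, 0], [0, -0.15, 0, 0, 0, 0], [0, -0.158, 0, 0, 0, 0], [0, -0.158, 0, 0, 0, 0]]

```text
clock: 25.28
ee_pos: [515.8, 142.8, 164.9]
tool_rot: [-0.095, 0.996, -0.001, -0.0]
ft_force: [0.5, -0.0, -0.1]
finger_gap: 50.4
grip_force: 0.2
```

Call:
drive_tool:
  deltas:
    - [[0, -0.007, 0, 0, 0, 0], [0, -0.014, 0, 0, 0, 0], [0, -0.02, 0, 0, 0, 0], [0, -0.02, 0, 0, 0, 0]]

```text
clock: 25.62
ee_pos: [517.1, 137.7, 165.0]
tool_rot: [-0.095, 0.995, -0.0, 0.0]
ft_force: [-1.5, 1.5, -1.4]
finger_gap: 50.4
grip_force: 0.9
```

```bash
python3 - <<'E'
from lib import *
from cell import camera
print(now()); c=camera("side"); d=camera("top")
a=cv2.resize(c["image"][140:300,200:320,::-1],(400,533),interpolation=cv2.INTER_CUBIC); b=cv2.resize(d["image"][120:280,130:250,::-1],(400,533),interpolation=cv2.INTER_CUBIC)
cv2.imwrite("pics/s7.png",np.hstack([a,b]))
E
```

```text
[np.float64(517.1454105919811), np.float64(137.6593187248156), np.float64(165.01375203266275), np.float64(190.9120115813275)]
```

View pics/s7.png

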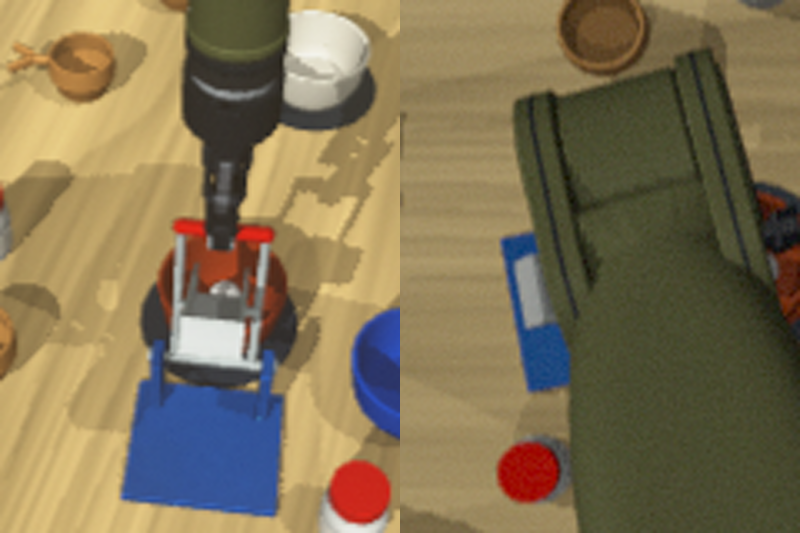

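In the side view the trough is tipped steeply, with its back end up at (210,335). A ball is visible in the red bowl at (225,293). I'll ease on until the stop pushes back.

Call:
drive_tool:
  deltas:
    - [[0, -0.005, 0, 0, 0, 0], [0, -0.01, 0, 0, 0, 0], [0, -0.01, 0, 0, 0, 0]]

```text
clock: 25.97
ee_pos: [517.7, 134.9, 165.0]
tool_rot: [-0.095, 0.995, 0.0, 0.0]
ft_force: [-0.0, 2.1, -0.5]
finger_gap: 50.4
grip_force: 1.1
```

Call:
drive_tool:
  deltas:
    - [[0, -0.005, 0, 0, 0, 0], [0, -0.01, 0, 0, 0, 0], [0, -0.01, 0, 0, 0, 0]]

```text
clock: 26.22
ee_pos: [517.9, 134.2, 164.9]
tool_rot: [-0.096, 0.995, 0.003, -0.0]
ft_force: [-1.9, 8.7, -3.0]
finger_gap: 50.8
grip_force: 4.6
```

Call:
drive_tool:
  deltas:
    - [[0, -0.005, 0, 0, 0, 0], [0, -0.005, 0, 0, 0, 0], [0, -0.005, 0, 0, 0, 0], [0, -0.005, 0, 0, 0, 0], [0, -0.005, 0, 0, 0, 0], [0, -0.005, 0, 0, 0, 0]]

```text
clock: 26.72
ee_pos: [517.9, 134.2, 164.8]
tool_rot: [-0.096, 0.995, 0.004, -0.0]
ft_force: [-2.5, 12.1, -3.8]
finger_gap: 50.3
grip_force: 6.3
```

```bash
python3 - <<'E'
from lib import *
from cell import camera
print(now()); c=camera("side"); d=camera("wrist")
a=cv2.resize(c["image"][190:270,220:280,::-1],(400,533),interpolation=cv2.INTER_CUBIC); b=cv2.resize(d["image"][:,:,::-1],(400,533*3//4))
b=np.vstack([b,np.zeros((533-b.shape[0],400,3),np.uint8)])
cv2.imwrite("pics/s8.png",np.hstack([a,b]))
P=cloud(c); m=(np.hypot(P[...,0]-519,P[...,1]-119)<45)&(P[...,2]<45)&(c["image"].min(-1)>120); print(m.sum(),P[m].mean(0))
E
```

```text
[np.float64(517.9129368563849), np.float64(134.1595842711473), np.float64(164.80515102183364), np.float64(191.03720981432855)]
28 [514.14637847 113.35582885  30.3694535 ]
```

View pics/s8.png

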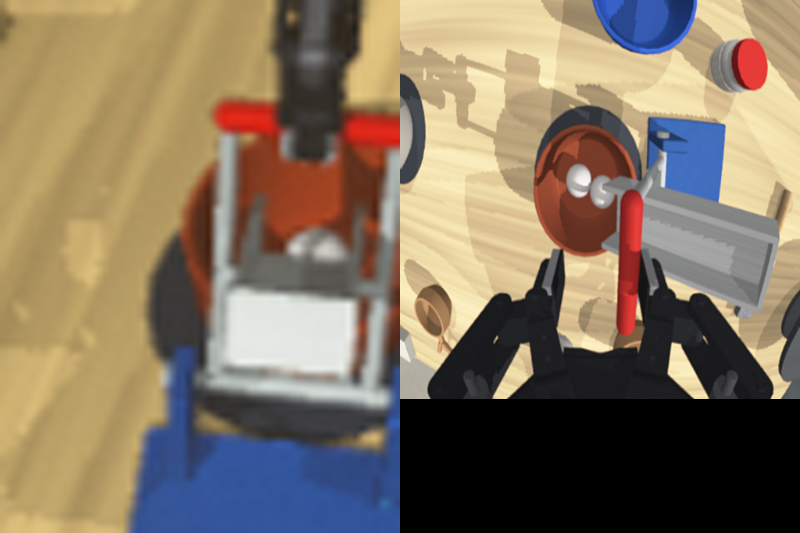

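The wrist view shows both balls lying in the red bowl at (578,180) and (600,190), and the trough empty. The stop pushes back with 12 N and the arm no longer advances. Swinging back to level.

Call:
drive_tool:
  deltas:
    - [[0, 0.03, 0, 0, 0, 0], [0, 0.06, 0, 0, 0, 0], [0, 0.09, 0, 0, 0, 0], [0, 0.11, 0, 0, 0, 0], [0, 0.125, 0, 0, 0, 0], [0, 0.14, 0, 0, 0, 0], [0, 0.155, 0, 0, 0, 0], [0, 0.17, 0, 0, 0, 0], [0, 0.185, 0, 0, 0, 0], [0, 0.2, 0, 0, 0, 0], [0, 0.215, 0, 0, 0, 0], [0, 0.23, 0, 0, 0, 0]]

```text
clock: 27.82
ee_pos: [505.3, 198.7, 165.0]
tool_rot: [-0.095, 0.995, 0.0, -0.0]
ft_force: [0.9, -2.0, 1.2]
finger_gap: 50.3
grip_force: 1.0
```

Call:
drive_tool:
  deltas:
    - [[0, 0.015, 0, 0, 0, 0], [0, 0.03, 0, 0, 0, 0], [0, 0.045, 0, 0, 0, 0], [0, 0.06, 0, 0, 0, 0], [0, 0.075, 0, 0, 0, 0], [0, 0.09, 0, 0, 0, 0], [0, 0.105, 0, 0, 0, 0], [0, 0.12, 0, 0, 0, 0], [0, 0.135, 0, 0, 0, 0], [0, 0.15, 0, 0, 0, 0], [0, 0.165, 0, 0, 0, 0], [0, 0.18, 0, 0, 0, 0]]

```text
clock: 28.82
ee_pos: [494.9, 251.7, 164.8]
tool_rot: [-0.095, 0.995, -0.0, -0.0]
ft_force: [0.5, -0.8, -1.0]
finger_gap: 50.6
grip_force: 0.6
```

Call:
drive_tool:
  deltas:
    - [[0, 0.01, 0, 0, 0, 0], [0, 0.02, 0, 0, 0, 0], [0, 0.025, 0, 0, 0, 0], [0, 0.025, 0, 0, 0, 0]]

```text
clock: 29.15
ee_pos: [493.8, 259.3, 165.1]
tool_rot: [-0.095, 0.995, 0.0, 0.0]
ft_force: [0.7, -0.0, 0.2]
finger_gap: 50.5
grip_force: 0.0
```

Call:
drive_tool:
  deltas:
    - [[0, 0.006, 0, 0, 0, 0], [0, 0.012, 0, 0, 0, 0], [0, 0.012, 0, 0, 0, 0]]

```text
clock: 29.4
ee_pos: [493.2, 261.9, 165.0]
tool_rot: [-0.095, 0.995, -0.0, 0.0]
ft_force: [-0.1, -2.2, 0.1]
finger_gap: 50.1
grip_force: 1.1
```

Call:
drive_tool:
  deltas:
    - [[0, 0.005, 0, 0, 0, 0], [0, 0.01, 0, 0, 0, 0], [0, 0.01, 0, 0, 0, 0]]

```text
clock: 29.65
ee_pos: [493.2, 262.1, 164.9]
tool_rot: [-0.094, 0.996, -0.003, 0.001]
ft_force: [3.5, -8.7, 0.1]
finger_gap: 50.3
grip_force: 4.8
```

Call:
drive_tool:
  deltas:
    - [[0, 0.003, 0, 0, 0, 0], [0, 0.006, 0, 0, 0, 0], [0, 0.006, 0, 0, 0, 0]]

```text
clock: 29.9
ee_pos: [493.2, 262.2, 164.8]
tool_rot: [-0.094, 0.996, -0.005, 0.001]
ft_force: [3.6, -13.0, 0.7]
finger_gap: 50.2
grip_force: 6.9
```

Call:
drive_tool:
  deltas:
    - [[0, -0.02, 0, 0, 0, 0], [0, -0.05, 0, 0, 0, 0], [0, -0.075, 0, 0, 0, 0], [0, -0.075, 0, 0, 0, 0], [0, -0.075, -0.05, 0, 0, 0], [0, -0.075, -0.15, 0, 0, 0], [0, -0.075, -0.25, 0, 0, 0], [0, -0.075, -0.35, 0, 0, 0], [0, -0.075, -0.42, 0, 0, 0], [0, -0.075, -0.42, 0, 0, 0]]

```text
clock: 30.73
ee_pos: [498.7, 246.4, 296.4]
tool_rot: [-0.095, 0.995, 0.002, 0.004]
ft_force: [0.7, -0.7, 0.5]
finger_gap: 50.3
grip_force: 0.0
```

Call:
drive_tool:
  deltas:
    - [[0.1, -0.95, 0, 0, 0, 0], [0.1, -0.95, 0, 0, 0, 0], [0.1, -0.95, 0, 0, 0, 0], [0.1, -0.95, 0, 0, 0, 0], [0.1, -0.95, 0, 0, 0, 0], [0.1, -0.95, 0, 0, 0, 0], [0.1, -0.95, 0, 0, 0, 0], [0.1, -0.95, 0, 0, 0, 0], [0.1, -0.95, 0, 0, 0, 0], [0.1, -0.95, 0, 0, 0, 0]]

```text
clock: 31.57
ee_pos: [520.7, -40.4, 290.5]
tool_rot: [-0.095, 0.995, 0.001, -0.0]
ft_force: [0.4, 0.7, 0.0]
finger_gap: 50.5
grip_force: 0.0
```

```bash
python3 - <<'E'
from lib import *
from cell import camera
print(now()); c=camera("top"); d=camera("side")
cv2.imwrite("pics/t9.png",cv2.resize(c["image"][:,:,::-1],(800,600)))
print(bowl(c,(520,119),1),bowl(d,(520,119),1),bowl(d,(511,-226),0),bowl(c,(511,-226),0))
P=cloud(c); im=c["image"].astype(int)
m=(im[...,0]>130)&(im[...,1]<60)&(P[...,2]>160)&(P[...,2]<200); print("bar",P[m].mean(0),m.sum())
E
```

```text
[np.float64(520.7456813060794), np.float64(-40.350147128915154), np.float64(290.493195988499), np.float64(190.8869202520853)]
(array([520.6, 118.3,  56.7]), array([520.6, 118.3]), 261) (array([518.3, 119.2,  56.5]), array([518.2, 119.5]), 107) (array([ 510.4, -227.1,   56.8]), array([ 510.4, -227.1]), 131) (array([551.7, -98.1, 192.1]), array([ 513.9, -228.9]), 18)
bar [496.74561031 245.89677157 185.73102733] 124
```

View pics/t9.png

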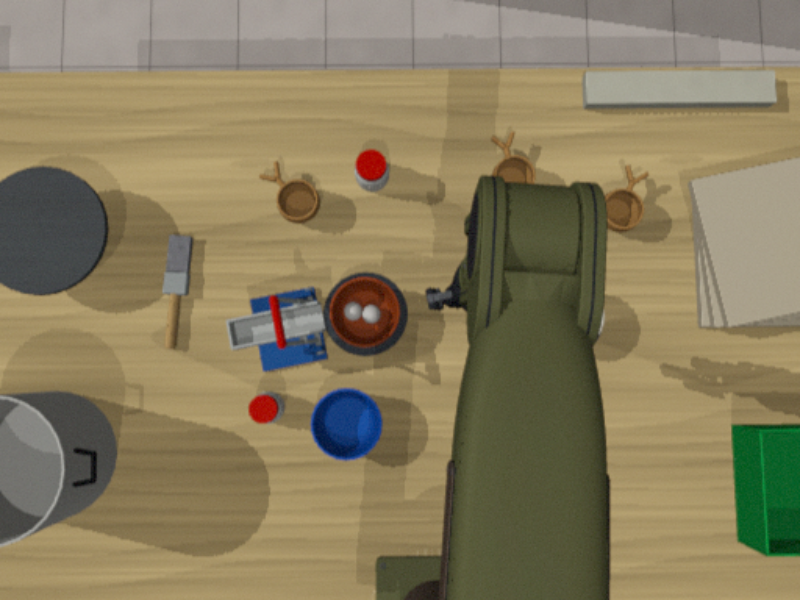

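Both balls are in the red bowl at (353,312) and (371,314), and the trough is level with its bar back where it started. The bowls are centred on their marks and the other objects haven't moved.

```bash
python3 -c "
from cell import bot
print(bot.sign_off())"
```

```text
the job is handed in; nothing more can be done
None
```

The job is done and handed in at about 32 s of the 72 s limit: both bowls are swapped and within about 2 mm of their marks by camera, both balls are in the red bowl, and the trough is back level against its stop.

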